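Try, free and hold open a cartridge reader's cover

TASK

Tug the reader's grey cover up by its steel bar handle to find out whether it is caught: a caught cover stops dead after an inch and stands there ajar, a free one keeps coming. If it is caught, leave it standing ajar, slide the black release tab on the console away from the cover until the cover comes free, and let the tab spring back; if it is not caught, leave the release alone. Then swing the cover up to about 65 degrees and finish while still holding it open there by its handle, without displacing anything else on the bench.

Things in the scene. Friction and masses are not known exactly. Their poses are not given: they have to be found in the camera images.
- reader: White bench-top cartridge reader, fixed, 255 (x) x 300 (y) mm. Origin on the bench under it; x runs from its front (handle side, near the robot) to its rear, y to the left seen from the robot. Front face x = -105 mm. Cover over x -100..50, y -45..130, at height 100; right of it (y -160..-50) a flat console, top at 100; rear block x 55..150, 125 high.
- cover (a joint): Cover angle, rad: 0 shut (start; a light detent keeps it shut, 2 to 4 N at the handle), grows as the front edge rises, end stop 1.45. A hidden bolt catches it in about half the cases: it stops dead at about 0.14 (handle 27 mm up) and stands there when let go. A free cover floats up to 0.2 to 0.35 by itself. Above that its spring brings it back down (2 to 4 N at the handle): hold it.
- cover_handle (a point): Middle of the steel bar handle: round bar 10 mm thick, 100 mm long along the reader's y, 45 mm clear in front of the cover's edge; 200 mm from the hinge axis, 106 mm above the bench when shut. It circles about the hinge, up and to the rear, as the cover opens. Can be pinched from above, one finger before and one behind it; it turns between the fingers.
- cover_hinge (a point): Middle of the cover's hinge axis (axis along the reader's y, at x = 50 mm), 100 mm above the bench.
- release (a joint): Travel of the release slide in m: 0 at rest (at the start), grows as the tab is slid to the right (towards the reader's -y, away from the cover), end stop at 0.020. A spring returns it to 0 when let go (1 to 6 N to work it). Sliding it past about 0.015 draws the bolt clear, and the bolt stays clear; the cover then floats up to 0.2 to 0.35 rad.
- release_tab (a point): Release tab: upright black block 22 mm (reader's x) x 12 mm (reader's y) x 25 mm tall on the console right of the cover; this point lies in its middle, 15 mm above the console top (115 mm above the bench).
- cartridge_a: Bystander: white test cartridge, 75 x 34 x 20 mm, lying on the reader's right console behind the release tab; origin centre of underside
- cartridge_b: Bystander: white test cartridge, 75 x 34 x 20 mm, lying on the reader's raised rear block; origin centre of underside
- reagent: Bystander: reagent bottle, 52 mm across, 120 mm tall, standing to the right of the reader; origin centre of underside
- specimen_jar: Bystander: small lidded jar, 44 mm across, 60 mm tall, in front of the reader's right half; origin centre of underside
- tube_rack: Bystander: grey rack 160 x 60 x 40 mm with five capped tubes up to 97 mm high, left of the reader; origin centre of underside
- marker: Bystander: black marker pen 130 x 11 x 14 mm, lying on the bench in front of the reader; origin centre of underside
- swab_tray: Bystander: open metal tray 140 x 100 x 35 mm on the left of the bench; origin centre of underside

How it is judged:
By the outcome, as a careful person would: the job done as asked, in the order asked, and still so for the second after the job is handed in, while the arm keeps its last pose, push and grip.
It also fails if it takes over 54 s, if anything falls off the work surface, if the arm or the gripper's body presses on something with over 40 N, if the wrist force passes 120 N, or if a joint passes its speed limit or range.

ROBOT

A 6-joint arm with a two-finger parallel gripper is mounted at the origin on the work surface. World frame = base frame: x ahead of the robot, y to its left, z up, the work surface at z = 0. Lengths are in mm, angles in rad, forces in N, time in s.
With the tool pointing down it reaches from about 275 to 750 mm from the base axis. Payload 10.2 kg.
Tool frame: the origin (TCP) lies at the very end of the fingers, on their centre line; the grasp point (between the pads) lies 19 mm behind it; z points along the fingers, y is the line along which they close (so a half turn about z gives the same grasp; the last joint's range is limited). The gripper opens to 85 mm and grips with 20 to 120 N. Pads are 22 mm wide; open, the fingers measure 114 mm over their backs; the gripper's body (76 mm by 85 mm) begins 54 mm behind the grasp point. The pads swing forward as they close: fully open they stand 13 mm farther back than shut.
Start: joints at [-1.346, 0.313, 1.498, -0, 1.331, -0.223], TCP at [227.305, -473.248, 231.294] pointing down, gripper open.
Joint ranges: [-2.94, 2.94], [-0.97, 2.17], [0.19, 2.56], [-1.23, 4.37], [0.02, 3.11], [-2.88, 2.88]. Speed limits (rad/s): [2.39, 2.39, 3.01, 3.14, 3.14, 3.14].

INTERFACE

Orientations are given as a unit quaternion [w, x, y, z].
In Python, from rig import ctrl gives the robot as it stands.
- The arm moves only by the tool step_arm, never from a script. Its argument "increments" is a list of rows, each a list of 3 entries, a list of its own where there are three numbers: the shift along the tool's x, y, z in cm, then the turn, a rotation vector about the tool's x, y, z in degrees, then the opening in per cent of the stroke, from 0 (shut) to 100 (fully open). A call has 1 to 8 rows; each row is the pose to reach, as a shift and turn from the pose commanded when the call began, along the tool's axes at that moment; what a row does not reach only later rows make up. A row lasts 1/8 s, in which the tool goes at most 62.5 mm and 10.7 degrees, less where a joint would pass 70% of its speed; a pose out of reach is approached as far as the arm can. A call with a gripper value outside its range is refused whole. The fingers move at their own pace and stop on an object; "squeeze" is the grip in N (left out, the last holds). Time passes only in rows, so rows that repeat a pose let the fingers close. It gives the time, the measured TCP pose, the force, the opening and the grip force at its end, in the units of the state.
- ctrl.sense(): the state, without advancing time (a new reading comes with each control period).
- ctrl.capture(name): name is "scene" or "top" or "wrist"; returns a dict with "img" (420x560x3 uint8, red, green, blue), "fx", "fy", "cx", "cy" (pixels), "k1" (the pictures are not rectified: a ray, as slopes to the right and down, at radius r is drawn at 1 + k1 r^2 times it, then the intrinsics apply), "extrinsics" (4x4, takes a point from camera to world coordinates). Camera axes: x right, y down, z forward; pixel columns grow to the right and rows downward; lengths in mm; the calibration is good to about 2 mm. A picture is of the moment at which its call begins. There is no depth.
- ctrl.finish_job(): hands the job in; it is judged then, once.
The state is a dict: "time_s": time; "joints": joint angles; "dq": joint speeds; "tau": joint torques, N m; "eef_pos": TCP position; "ee_rot": TCP orientation; "force": force on the tool from outside, world axes, zero at the start; "wrist_torque": the same for the moment, N m; "grip_width": opening from 0.0 (shut) to 1.0 (fully open); "grip_force": force on a finger pad.
Only numpy, scipy, OpenCV 4.12 (cv2) and the standard library are available. Lean on these libraries where they do the work, as an engineer would, in place of code of your own. Each camera call takes 0.05 s, during which the arm holds its last target. There are 200 camera calls.

## Working session

There is one attempt and no reset: what is moved stays moved. The work goes in short steps, Python scripts to look and compute and a tool call to move; the robot and the scene stay as the last step left them, time stands still between calls to the robot, and variables do not carry over. Pictures are saved under pics/ and viewed, at most 10 in all, crops included, and the job is handed in when it is done.

Besides the shell and the picture viewer there is one more tool, called after "Call:" as name(argument=value, ...), one argument or row to a line, values as JSON. step_arm: Moves the arm, as the interface text tells. Its arguments: {"type":"object","properties":{"increments":{"type":"array"},"squeeze":{"type":"number"}},"required":["increments"]}

```bash
mkdir -p pics; cat > h.py <<'E'
import numpy as np, cv2
from rig import ctrl
def cap(n,f):
    c=ctrl.capture(n); cv2.imwrite('pics/'+f+'.png',c['img'][:,:,::-1]); np.save('pics/'+f+'.npy',c,allow_pickle=True); return c
def load(f): return np.load('pics/'+f+'.npy',allow_pickle=True).item()
def ray(c,u,v):
    K=np.array([[c['fx'],0,c['cx']],[0,c['fy'],c['cy']],[0,0,1.]])
    p=cv2.undistortPoints(np.array([[[u,v]]],float),K,np.array([c['k1'],0,0,0.]))[0,0]
    # model is 1+k1 r^2 (undistorted r)
    E=np.array(c['extrinsics']); return E[:3,3],E[:3,:3]@np.array([p[0],p[1],1.])
def onz(c,u,v,z):
    o,d=ray(c,u,v); return o+d*(z-o[2])/d[2]
E
python3 - <<'E'
from h import *
for n in('scene','top'):
    c=cap(n,n); print(n,c['fx'],c['k1'],np.round(c['extrinsics'],2).tolist())
print(ctrl.sense())
E
```

```text
scene 502.5108805749556 0.058298395827402434 [[-0.48, 0.67, -0.56, 1272.1], [0.88, 0.37, -0.31, 499.48], [0.0, -0.64, -0.77, 1079.47], [0.0, 0.0, 0.0, 1.0]]
top 457.7825191043507 0.04809570496496725 [[0.02, -0.98, 0.18, 371.37], [-1.0, -0.02, 0.02, 90.89], [-0.02, -0.18, -0.98, 1139.89], [0.0, 0.0, 0.0, 1.0]]
{'time_s': 0.1, 'joints': array([-1.34639574e+00,  3.13368118e-01,  1.49834147e+00,  8.55794890e-06,
        1.33098179e+00, -2.23425512e-01]), 'dq': array([-0.00030739, -0.00172781, -0.00202722,  0.00074766, -0.00148454,
       -0.00089489]), 'tau': array([ 2.85364949e-03, -4.12903547e+01, -2.60142571e+01, -9.21524497e-05,
        3.06717106e-03,  1.93028740e-05]), 'eef_pos': array([ 227.25783193, -473.02206447,  230.81295849]), 'ee_rot': array([-5.49367090e-04,  9.75036116e-01,  2.22045652e-01,  3.88812303e-06]), 'force': array([ 0.05069125, -0.5663252 , -0.22966826]), 'wrist_torque': array([-0.04178415, -0.00116505, -0.00959838]), 'grip_force': 0.0, 'grip_width': 1.0021279391437528}
```

View pics/top.png

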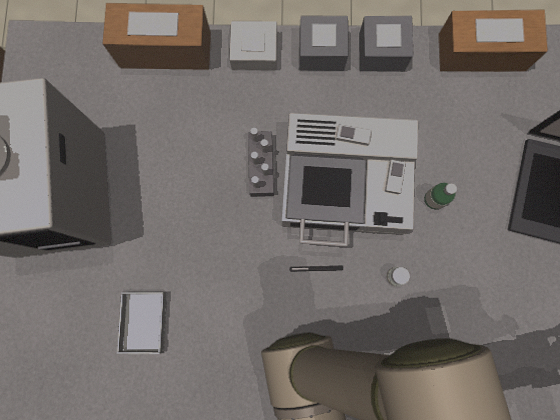

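View pics/scene.png

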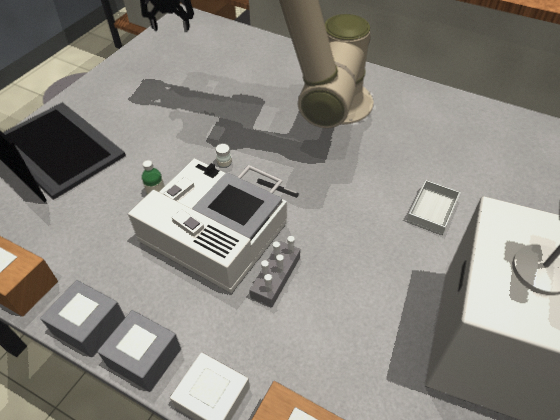

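The top view shows the reader with its handle bar at about (300–348, 244), the release tab at about (381,218) with its slot running right, the jar at (399,276) and the marker at (316,268). I'll enlarge the view to get exact pixels.

```bash
python3 - <<'E'
from h import *
c=load('top'); im=c['img'][105:285,240:460,::-1]
cv2.imwrite('pics/crop.png',cv2.resize(im,None,fx=3.3,fy=3.3,interpolation=cv2.INTER_CUBIC))
E
```

```text
(no output)
```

View pics/crop.png

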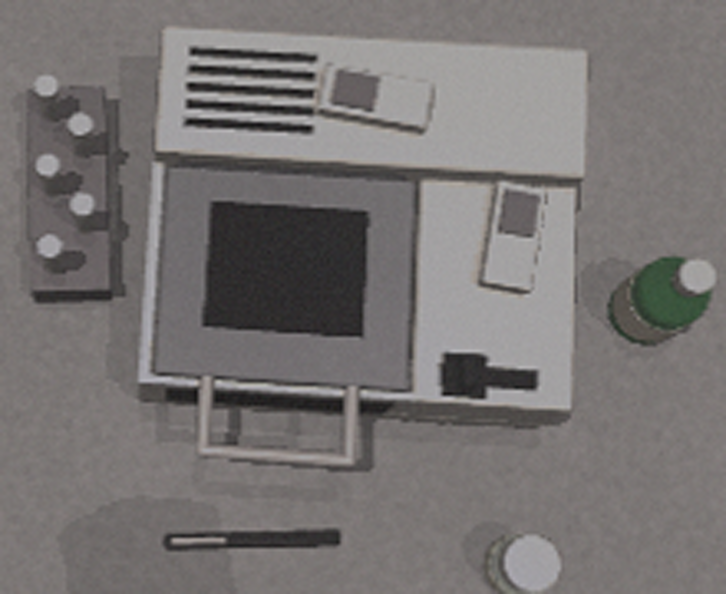

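```bash
python3 - <<'E'
from h import *
c=load('top')
P=lambda x,y,z: onz(c,240+x/3.3-.35,105+y/3.3-.35,z)
for n,x,y,z in [('barL',202,453,106),('barR',353,461,106),('tab',465,374,120),('covFL',155,373,100),('covFR',410,390,100),('covBR',415,180,100),('covBL',165,168,100),('conFR',570,410,100),('rearTR',586,50,125),('rearTL',165,28,125),('jar',530,562,60),('mkL',168,542,10),('mkR',338,538,10),('cartA',495,285,110)]:
    print(n,P(x,y,z).round(1))
a,b=P(202,453,106),P(353,461,106);cl,cr=P(155,373,100),P(410,390,100);
bl,br=P(165,168,100),P(415,180,100);rl,rr=P(165,28,125),P(586,50,125)
for p,q in((a,b),(cl,cr),(bl,br),(rl,rr)): d=p-q; print(np.hypot(*d[:2]),np.degrees(np.arctan2(-d[0],d[1])))
d=br-cr; print(np.degrees(np.arctan2(d[1],d[0])))
s=ctrl.sense(); c=ctrl.capture('wrist'); 
from scipy.spatial.transform import Rotation as R
q=s['ee_rot'];Rm=R.from_quat([q[1],q[2],q[3],q[0]]).as_matrix();print(Rm.round(3).tolist())
E=np.array(c['extrinsics']);print((Rm.T@(E[:3,3]-s['eef_pos'])).round(1),(Rm.T@E[:3,:3]).round(2).tolist(),c['fx'])
E
```

```text
barL [494.5  51.9 106. ]
barR [491.1 -51.3 106. ]
tab [ 550.4 -125.6  120. ]
covFL [550.7  85.  100. ]
covFR [542.  -91.8 100. ]
covBR [693.3 -97.4 100. ]
covBL [699.7  80.3 100. ]
conFR [ 530.1 -200.8  100. ]
rearTR [ 781.6 -212.8  125. ]
rearTL [795.   82.2 125. ]
jar [ 427.8 -180.5   60. ]
mkL [439.1  72.8  10. ]
mkR [444.7 -52.9  10. ]
cartA [ 615.2 -149.6  110. ]
103.22135888597614 -1.9168473408593092
177.02282190349368 -2.828159031177805
177.79757320586558 -2.0609145270403095
295.2560299584552 -2.604076769024205
-2.114778512030719
[[0.901, 0.433, -0.0], [0.433, -0.901, 0.001], [0.0, -0.001, -1.0]]
[  71.3    0.2 -142.9] [[-0.0, -0.96, -0.28], [1.0, -0.0, 0.0], [-0.0, -0.28, 0.96]] 365.2279938006007
```

Call:
step_arm(
  increments=[
    [[4.5,-3.1,0],[0,0,-6.2],60],
    [[9,-6.2,0],[0,0,-12.4],60],
    [[13.5,-9.3,0],[0,0,-18.6],60],
    [[18,-12.4,0],[0,0,-24.8],60],
    [[22.5,-15.5,0],[0,0,-31],60],
    [[27,-18.6,0],[0,0,-37.2],60],
    [[31.5,-21.7,0],[0,0,-43.4],60],
    [[36,-24.8,0],[0,0,-49.6],60],
  ],
  squeeze=30,
)

```text
time_s: 1.15
eef_pos: [445.0, -92.1, 231.3]
ee_rot: [0.0, 0.791, 0.612, 0.0]
force: [0.2, -0.9, 1.2]
grip_width: 0.599
grip_force: 0.0
```

```bash
cat >> h.py <<'E'
from scipy.spatial.transform import Rotation as R
def rm(q): return R.from_quat([q[1],q[2],q[3],q[0]]).as_matrix()
def togo(p,yaw=-2.3):
    s=ctrl.sense(); M=rm(s['ee_rot']); y=np.radians(yaw)
    X=np.array([np.cos(y),np.sin(y),0]); Z=np.array([0,0,-1.]); T=np.c_[np.cross(X,Z),X,Z]
    print('t',s['time_s'],'pos',s['eef_pos'].round(1),'F',s['force'].round(1),'w',round(s['grip_width'],2),'gf',s['grip_force'])
    print('shift cm',(M.T@(np.array(p)-s['eef_pos'])/10).round(2),'turn',np.degrees(R.from_matrix(M.T@T).as_rotvec()).round(1))
E
python3 -c "
from h import *
togo([493,0,220])"
```

```text
t 1.15 pos [445.  -92.1 231.3] F [ 0.2 -0.9  1.2] w 0.6 gf 0.0
shift cm [10.12  2.33  1.13] turn [  0.    0.  -12.2]
```

Call:
step_arm(
  increments=[
    [[5,1.2,0.6],[0,0,-6],40],
    [[10.1,2.3,1.1],[0,0,-12.2],40],
    [[10.1,2.3,1.1],[0,0,-12.2],40],
    [[10.1,2.3,1.1],[0,0,-12.2],40],
  ],
)

```text
time_s: 1.65
eef_pos: [492.1, -2.4, 220.2]
ee_rot: [-0.0, 0.723, 0.691, -0.0]
force: [0.3, -0.5, -0.0]
grip_width: 0.399
grip_force: 0.0
```

```bash
python3 -c "
from h import *
cap('wrist','w1'); togo([493,0,220])"
```

```text
t 1.7 pos [492.1  -2.8 220.3] F [ 0.  -0.2 -0.3] w 0.4 gf 0.0
shift cm [0.28 0.08 0.03] turn [-0.   0.  -0.3]
```

View pics/w1.png

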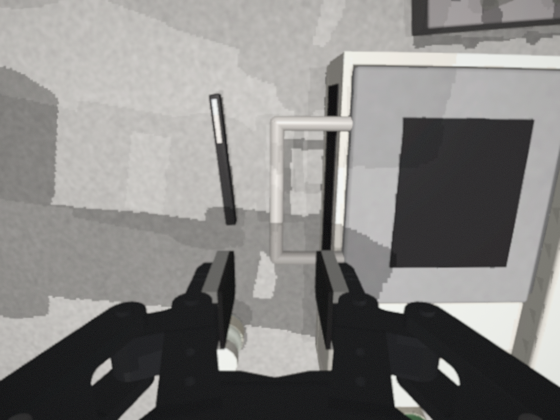

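The bar appears at column 277, rows 123–257, parallel to the image columns, so the yaw is good. The fingers straddle its column.

```bash
python3 -c "
from h import *
c=load('w1')
a,b=onz(c,278,122,106),onz(c,277,258,106);print(a,b,(a+b)/2)
print(onz(c,353,66,100),onz(c,350,300,100))
m=(a+b)/2
togo([m[0],m[1],87])"
```

```text
[498.37493738  52.67156013 106.        ] [493.24294278 -49.04787223 106.        ] [495.80894008   1.81184395 106.        ]
[551.04259422  87.51920331 100.        ] [550.98586627 -91.85631903 100.        ]
t 1.7 pos [492.1  -2.8 220.3] F [ 0.  -0.2 -0.3] w 0.4 gf 0.0
shift cm [ 0.48  0.35 13.33] turn [-0.   0.  -0.3]
```

Call:
step_arm(
  increments=[
    [[0.5,0.3,4],[0,0,0],40],
    [[0.5,0.3,8],[0,0,0],40],
    [[0.5,0.3,11],[0,0,0],40],
    [[0.5,0.3,12.5],[0,0,0],40],
    [[0.5,0.3,13.3],[0,0,0],40],
    [[0.5,0.3,13.3],[0,0,0],40],
  ],
)

```text
time_s: 2.45
eef_pos: [495.8, 2.5, 87.7]
ee_rot: [0.0, 0.723, 0.691, 0.0]
force: [0.4, -0.2, -0.0]
grip_width: 0.4
grip_force: 0.0
```

Call:
step_arm(
  increments=[
    [[0,0,0],[0,0,0],20],
    [[0,0,0],[0,0,0],10],
    [[0,0,0],[0,0,0],4],
    [[0,0,0],[0,0,0],4],
    [[0,0,0],[0,0,0],4],
  ],
  squeeze=30,
)

```text
time_s: 3.08
eef_pos: [493.5, 3.0, 87.4]
ee_rot: [-0.002, 0.722, 0.691, -0.002]
force: [-12.7, -2.6, 6.3]
grip_width: 0.104
grip_force: 29.2
```

Call:
step_arm(
  increments=[
    [[0,-0.25,0],[0,0,0],4],
    [[0,-0.25,-0.4],[0,0,0],4],
    [[0,-0.23,-0.8],[0,0,0],4],
    [[0,-0.2,-1.2],[0,0,0],4],
    [[0,-0.15,-1.6],[0,0,0],4],
    [[0,-0.1,-2.0],[0,0,0],4],
    [[0,-0.1,-2.0],[0,0,0],4],
  ],
)

```text
time_s: 3.95
eef_pos: [495.0, 2.8, 107.8]
ee_rot: [0.001, 0.723, 0.691, 0.0]
force: [5.1, 0.1, 0.4]
grip_width: 0.103
grip_force: 30.2
```

Call:
step_arm(
  increments=[
    [[0,0.05,-0.4],[0,0,0],4],
    [[0,0.1,-0.8],[0,0,0],4],
    [[0,0.15,-1.2],[0,0,0],4],
    [[0,0.15,-1.2],[0,0,0],4],
  ],
)

```text
time_s: 4.45
eef_pos: [496.1, 2.8, 117.0]
ee_rot: [-0.0, 0.723, 0.691, -0.0]
force: [14.7, -1.6, -25.2]
grip_width: 0.104
grip_force: 29.5
```

Force jumped to 25 N after 27–29 mm of lift, so the cover is caught. I'll relax, let go and look.

Call:
step_arm(
  increments=[
    [[0,0,0.3],[0,0,0],4],
    [[0,0,0.3],[0,0,0],15],
    [[0,0,0.3],[0,0,0],40],
    [[0,0,0.3],[0,0,0],40],
    [[0,0,-3],[0,0,0],40],
    [[0,0,-8],[0,0,0],40],
    [[0,0,-10],[0,0,0],40],
    [[0,0,-10],[0,0,0],40],
  ],
)

```text
time_s: 5.45
eef_pos: [496.4, 2.8, 220.4]
ee_rot: [0.001, 0.723, 0.691, 0.001]
force: [0.0, 0.2, -0.3]
grip_width: 0.401
grip_force: 0.0
```

```bash
python3 -c "
from h import *
cap('wrist','w2'); togo([551,-125,220])"
```

```text
t 5.5 pos [495.9   2.9 219. ] F [ 0.6 -0.3 -1.2] w 0.4 gf 0.0
shift cm [-12.53   6.07  -0.1 ] turn [ 0.   0.  -0.2]
```

Call:
step_arm(
  increments=[
    [[-4.5,1.6,0],[0,0,0],60],
    [[-9,3.2,0],[0,0,0],60],
    [[-13,4.8,0],[0,0,0],60],
    [[-16.5,6,0],[0,0,0],60],
    [[-16.5,6,0],[0,0,0],60],
    [[-16.5,6,0],[0,0,0],60],
  ],
)

```text
time_s: 6.25
eef_pos: [548.2, -163.9, 218.2]
ee_rot: [-0.001, 0.723, 0.691, -0.0]
force: [-0.4, 0.8, 0.1]
grip_width: 0.602
grip_force: 0.0
```

```bash
python3 -c "
from h import *
cap('wrist','w3'); togo([551,-125,220])"
```

```text
t 6.3 pos [ 548.3 -163.6  218.6] F [0.4 0.2 0.4] w 0.6 gf 0.0
shift cm [ 3.87  0.1  -0.14] turn [-0.1 -0.  -0.2]
```

View pics/w3.png

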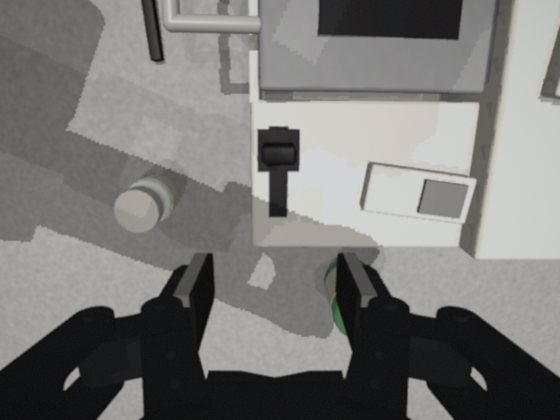

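The tab's block top is centred at about (280,153) and sits on a 30 mm black plate. The cover is standing ajar, with a dark gap under its edge at row 95, and the cartridge is at (418,192), clear of the tab.

```bash
python3 -c "
from h import *
c=load('w3')
m=onz(c,280,153,127);print(m, onz(c,263,153,127),onz(c,296,153,127), onz(c,280,129,101))
togo([m[0],m[1],108])"
```

```text
[ 554.60306335 -126.89239748  127.        ] [ 543.70331119 -126.40571072  127.        ] [ 564.86307189 -127.34539582  127.        ] [ 555.49381858 -113.72935312  101.        ]
t 6.3 pos [ 548.3 -163.6  218.6] F [0.4 0.2 0.4] w 0.6 gf 0.0
shift cm [ 3.69  0.48 11.06] turn [-0.1 -0.  -0.2]
```

Call:
step_arm(
  increments=[
    [[1.9,0.3,1],[0,0,0],60],
    [[3.7,0.3,3],[0,0,0],60],
    [[3.7,0.3,7],[0,0,0],60],
    [[3.7,0.3,9.5],[0,0,0],60],
    [[3.7,0.3,10.8],[0,0,0],60],
    [[3.7,0.3,11],[0,0,0],60],
    [[3.7,0.3,11],[0,0,0],60],
  ],
)

```text
time_s: 7.18
eef_pos: [553.8, -127.7, 110.1]
ee_rot: [0.001, 0.723, 0.691, 0.0]
force: [0.2, 0.2, -0.1]
grip_width: 0.601
grip_force: 0.0
```

Call:
step_arm(
  increments=[
    [[0,0,0],[0,0,0],40],
    [[0,0,0],[0,0,0],30],
    [[0,0,0],[0,0,0],20],
    [[0,0,0],[0,0,0],20],
    [[0,0,0],[0,0,0],20],
  ],
  squeeze=25,
)

```text
time_s: 7.8
eef_pos: [552.1, -127.9, 110.0]
ee_rot: [-0.001, 0.723, 0.691, -0.001]
force: [-10.2, 0.1, 9.3]
grip_width: 0.249
grip_force: 25.3
```

Call:
step_arm(
  increments=[
    [[0,-0.15,-0.15],[0,0,0],20],
    [[-0.4,-0.15,-0.15],[0,0,0],20],
    [[-0.8,-0.15,-0.15],[0,0,0],20],
    [[-1.2,-0.15,-0.15],[0,0,0],20],
    [[-1.6,-0.15,-0.15],[0,0,0],20],
    [[-1.9,-0.15,-0.15],[0,0,0],20],
    [[-1.9,-0.15,-0.15],[0,0,0],20],
    [[-1.9,-0.15,-0.15],[0,0,0],20],
  ],
)

```text
time_s: 8.8
eef_pos: [550.9, -146.4, 110.2]
ee_rot: [-0.001, 0.723, 0.691, 0.0]
force: [3.9, 4.1, -10.6]
grip_width: 0.248
grip_force: 26.0
```

```bash
python3 -c "
from h import *
c=cap('wrist','w4'); t=cap('top','t4')['img'][105:285,240:460]
a=cv2.resize(load('top')['img'][105:285,240:460],None,fx=1.8,fy=1.8); b=cv2.resize(t,None,fx=1.8,fy=1.8)
w=cv2.resize(c['img'],None,fx=.72,fy=.72)[:,:400][:,:,::-1]
b=b[:,:,::-1];h=max(w.shape[0],b.shape[0]);pad=lambda i:cv2.copyMakeBorder(i,0,h-i.shape[0],0,0,0)
cv2.imwrite('pics/c4.png',np.hstack([pad(b),pad(w)]))"
```

```text
(no output)
```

View pics/c4.png

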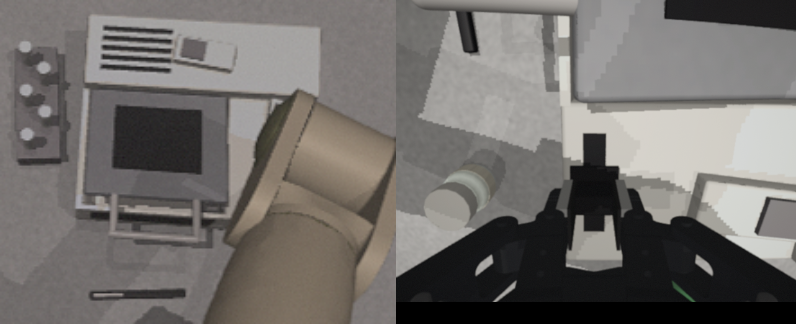

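The tab has moved about 18 mm and the slot now shows on its cover side. The cover and handle look higher. I'll open the fingers so the tab springs back, then retreat upwards and look.

Call:
step_arm(
  increments=[
    [[0,0,0.1],[0,0,0],35],
    [[0,0,0.1],[0,0,0],60],
    [[0,0,0.1],[0,0,0],60],
    [[0,0,0.1],[0,0,0],60],
    [[0,0,-4],[0,0,0],60],
    [[0,0,-9],[0,0,0],60],
    [[0,0,-14],[0,0,0],60],
    [[0,0,-14],[0,0,0],60],
  ],
)

```text
time_s: 9.9
eef_pos: [552.1, -147.3, 254.8]
ee_rot: [0.004, 0.723, 0.691, 0.001]
force: [-0.8, 0.1, -0.9]
grip_width: 0.602
grip_force: 0.0
```

Call:
step_arm(
  increments=[
    [[4,-1.5,0],[0,0,0],40],
    [[8,-3,0],[0,0,0],40],
    [[12,-4.5,0],[0,0,0],40],
    [[12,-4.5,0],[0,0,0],40],
    [[12,-4.5,0],[0,0,0],40],
  ],
)

```text
time_s: 10.52
eef_pos: [511.4, -25.2, 250.3]
ee_rot: [-0.0, 0.723, 0.691, -0.0]
force: [-0.1, -0.9, -0.1]
grip_width: 0.395
grip_force: 0.0
```

```bash
python3 -c "
from h import *
c=cap('wrist','w5'); togo([500,2,250])"
```

```text
t 10.575 pos [511.5 -25.6 250.3] F [ 0.9 -0.   0. ] w 0.4 gf 0.0
shift cm [ 2.7  -1.27  0.03] turn [-0.   0.  -0.3]
```

View pics/w5.png

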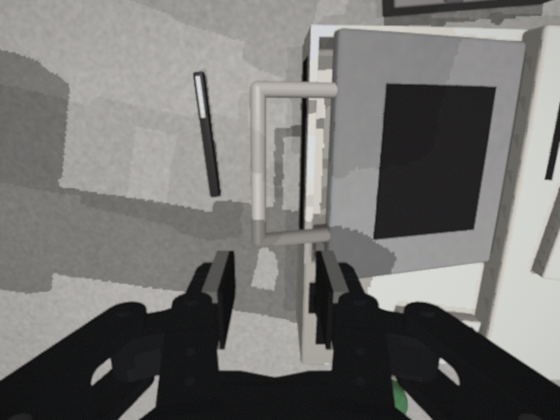

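The cover now stands higher: the bar spans (258,88)–(261,242), and its perspective shows it lifted. I'll intersect its ray with the hinge circle.

```bash
python3 -c "
from h import *
from scipy.optimize import brentq
c=load('w5')
f=lambda z:[onz(c,258,88,z),onz(c,261,242,z)]
for z in (125,135,145,155,165,175):
    a,b=f(z);m=(a+b)/2;print(z,m.round(1),np.linalg.norm(a-b).round(1),'R',np.hypot(m[0]-693.5,z-100).round(1), np.arcsin((z-100)/200)-.03)
togo([500,2,250])"
```

```text
125 [502.5  -4.7 125. ] 116.0 R 192.6 0.0953278311680654
135 [503.   -2.9 135. ] 111.7 R 193.7 0.14590576816371628
145 [503.5  -1.  145. ] 107.3 R 195.3 0.19694303617851996
155 [504.    0.9 155. ] 103.0 R 197.3 0.2485897023916506
165 [504.5   2.7 165. ] 98.7 R 199.9 0.30101172808929455
175 [505.    4.6 175. ] 94.4 R 202.9 0.3543967744956391
t 10.575 pos [511.5 -25.6 250.3] F [ 0.9 -0.   0. ] w 0.4 gf 0.0
shift cm [ 2.7  -1.27  0.03] turn [-0.   0.  -0.3]
```

Call:
step_arm(
  increments=[
    [[1.5,-0.6,2],[0,0,0],40],
    [[2.7,-1.1,5],[0,0,0],40],
    [[2.7,-1.1,8],[0,0,0],40],
    [[2.7,-1.1,10],[0,0,0],40],
    [[2.7,-1.1,11.2],[0,0,0],40],
    [[2.7,-1.1,11.2],[0,0,0],40],
  ],
)

```text
time_s: 11.32
eef_pos: [501.5, 2.1, 138.3]
ee_rot: [-0.001, 0.723, 0.691, -0.0]
force: [0.8, 0.1, 0.1]
grip_width: 0.407
grip_force: 0.0
```

Call:
step_arm(
  increments=[
    [[0,0,0],[0,0,0],20],
    [[0,0,0],[0,0,0],10],
    [[0,0,0],[0,0,0],4],
    [[0,0,0],[0,0,0],4],
    [[0,0,0],[0,0,0],4],
  ],
  squeeze=40,
)

```text
time_s: 11.95
eef_pos: [501.5, 2.5, 138.9]
ee_rot: [0.0, 0.723, 0.691, -0.0]
force: [-3.3, -2.6, 1.8]
grip_width: 0.097
grip_force: 39.0
```

Call:
step_arm(
  increments=[
    [[0,0.47,-1.39],[0,0,0],4],
    [[0,1.04,-2.75],[0,0,0],4],
    [[0,1.69,-4.03],[0,0,0],4],
    [[0,2.45,-5.28],[0,0,0],4],
    [[0,3.3,-6.48],[0,0,0],4],
    [[0,4.21,-7.58],[0,0,0],4],
    [[0,5.23,-8.64],[0,0,0],4],
    [[0,6.31,-9.62],[0,0,0],4],
  ],
)

```text
time_s: 12.95
eef_pos: [563.2, -0.6, 236.6]
ee_rot: [-0.001, 0.723, 0.691, -0.002]
force: [-17.7, -4.1, 14.9]
grip_width: 0.096
grip_force: 39.4
```

Call:
step_arm(
  increments=[
    [[0,0.6,-0.5],[0,0,0],4],
    [[0,1.16,-0.9],[0,0,0],4],
    [[0,2.35,-1.7],[0,0,0],4],
    [[0,3.63,-2.42],[0,0,0],4],
    [[0,4.95,-3.05],[0,0,0],4],
    [[0,4.95,-3.05],[0,0,0],4],
    [[0,4.95,-3.05],[0,0,0],4],
  ],
)

```text
time_s: 13.82
eef_pos: [614.0, -3.0, 267.4]
ee_rot: [0.001, 0.723, 0.691, -0.0]
force: [-7.3, -4.6, 11.3]
grip_width: 0.097
grip_force: 40.6
```

```bash
python3 -c "
from h import *
s=cap('scene','s6')['img'][130:310,110:320]; t=cap('top','t6')['img'][105:285,240:440]
f=lambda i:cv2.resize(i[:,:,::-1],None,fx=1.9,fy=1.9,interpolation=cv2.INTER_CUBIC)
cv2.imwrite('pics/c6.png',np.hstack([f(s),f(t)]));togo([614,0,265])"
```

```text
t 13.925 pos [614.   -3.1 267.4] F [-7.8 -4.2 11. ] w 0.1 gf 40.61130166053772
shift cm [ 0.31 -0.01  0.24] turn [ 0.1  0.1 -0.3]
```

View pics/c6.png

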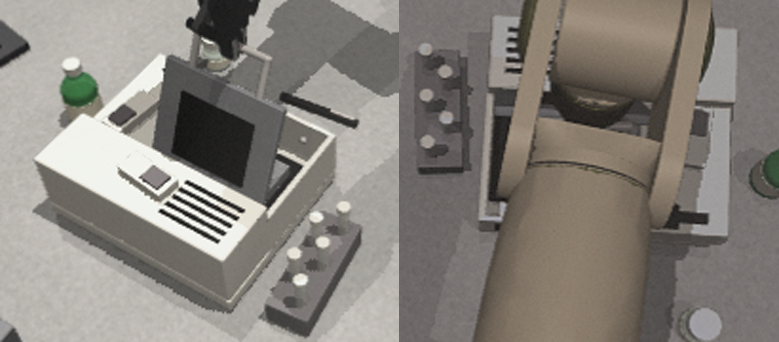

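The cover is held open at about 65° by its handle. The slot shows right of the tab again at (690,218), so the tab has sprung back, and the bystanders that can be seen are in place.

```bash
python3 -c "
from h import *
print(ctrl.finish_job())"
```

```text
the job is handed in; nothing more can be done
None
```

The cover was caught, so I left it ajar, slid the release to free it and let the tab spring back, then swung the cover to about 65° and handed the job in at about 14 s, still holding it by its handle; nothing else visible on the bench had moved, though the arm hid part of the final view.

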